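Clamp, mark and unload a bracket at the sloping marking fixture

ROBOT

A 6-joint arm with a two-finger parallel gripper is mounted at the origin on the work surface. World frame = base frame: x ahead of the robot, y to its left, z up, the work surface at z = 0. Lengths are in m, angles in rad, forces in N, time in s.
With the tool pointing down it reaches from about 0.35 to 0.775 m from the base axis. Payload 5.5 kg.
Tool frame: the origin (TCP) lies on the centre line of the jaws, within the pads' length; the fingertips stand 11 mm ahead of it and the grasp point (between the pads) lies 8 mm behind it; z points along the fingers, y is the line along which they close (so a half turn about z gives the same grasp; the last joint's range is limited). The gripper opens to 85 mm and grips with 20 to 120 N. Pads are 22 mm wide; open, the fingers measure 114 mm over their backs; the gripper's body (76 mm by 85 mm) begins 54 mm behind the grasp point. The pads swing forward as they close: fully open they stand 13 mm farther back than shut.
Start: joints at [0.973, 0.313, 0.046, 1.304, 0, 1.431], TCP at [0.254, 0.516, 0.242] pointing down, gripper open.
Joint ranges: [-2.76, 2.76], [-0.86, 1.69], [-1.03, 1.26], [-2.2, 2.34], [-1.47, 1.5], [-3.14, 3.14]. Speed limits (rad/s): [2.57, 2.57, 3.14, 3.14, 3.14, 3.14].

INTERFACE

Orientations are given as a unit quaternion [w, x, y, z].
In Python, from workcell import env, viewer, order, models gives the robot as it stands.
- The arm moves only by the tool drive_tool, never from a script. Its argument "series" is a list that holds one entry, the list of rows, each a list of 6 numbers: the shift along the tool's x, y, z each as a share of 120 mm, from -1 to 1, then the turn, a rotation vector about the tool's x, y, z each as a share of 180 degrees, from -1 to 1. A call has 1 to 20 rows; each row shifts and turns the commanded pose from where the row before left it, along the tool's axes as they then stand; what a row does not reach is not made up. A row lasts 1/8 s, in which the tool goes at most 62.5 mm and 10.7 degrees, less where a joint would pass 70% of its speed; a pose out of reach is approached as far as the arm can. A call with a number of a shift or a turn outside -1 to 1 is refused whole. A call with a gripper value outside its range is refused whole. "jaw" is the opening, from -1 (shut) to 1 (fully open), set as the call begins (left out, the last holds). The fingers move at their own pace and stop on an object; "grip_force" is the grip in N (left out, the last holds). Time passes only in rows, so rows that do not move let the fingers close. It gives the time, the measured TCP pose, the force, the opening and the grip force at its end, in the units of the state.
- env.get_state(): the state, without advancing time (a new reading comes with each control period).
- viewer.read_camera(name): name is "side" or "top"; returns the picture (400x640x3 uint8, red, green, blue); there is no depth.
- viewer.camera_info(name): a dict with "intrinsics" (3x3 intrinsics, pixels), "R" (3x3) and "t" (3): a world point X has camera coordinates R X + t. Camera axes: x right, y down, z forward; pixel columns grow to the right and rows downward; lengths in m; the calibration is good to about 2 mm. A picture is of the moment at which its call begins. camera_info takes no time and is no camera call.
- order.hand_in(): hands the job in; it is judged then, once.
Trained networks look in the newest picture that a camera, given by its name, has taken for a name from the list of things; names that differ only in an ending like _2 or _b are one class to them, and where a whole thing is asked for, a point or a joint stands for the part that bears it (a point fixed in the world has none). Each returns a list of dicts, best first, with "score" (0 to 1); they miss things now and then, are a little off and sometimes report something else, mostly with a low value. They report only what shows in the picture. A call takes as long as a camera call. They do not tell look-alikes from the thing itself.
- models.silhouettes(label, camera): "region" (400x640 bool, what is visible of it) and "location" ([column, row] in pixels, amid what is visible of it).
The state is a dict: "clock": time; "joint_pos": joint angles; "qvel": joint speeds; "tau": joint torques, N m; "tcp_pos": TCP position; "orientation": TCP orientation; "wrist_force": force on the tool from outside, world axes, zero at the start; "ft_torque": the same for the moment, N m; "finger_gap": finger opening in m; "grip_force": force on a finger pad.
Only numpy, scipy, OpenCV 4.12 (cv2) and the standard library are available. Lean on these libraries where they do the work, as an engineer would, in place of code of your own. Each camera call takes 0.05 s, during which the arm holds its last target. There are 200 camera calls.

TASK

Slide the yellow bracket down the sloping fixture until it rests home against the lower stop, swing the red-handled toggle clamp over onto it, and only then press the green marking button fully down. Swing the clamp all the way back open, then lift the bracket out and set it gently, flat on its base, in the blue tray. Leave the red tray empty and the can and wrench alone.

Things in the scene. Friction and masses are not known exactly. Their poses are not given: they have to be found in the camera images.
- nest: Aluminium deck, 150 x 325 mm, sloping 25 degrees down towards the robot; the fixture may be turned about the vertical. Origin on its top surface; x up the slope, y across to the left, z its normal. Two guides 8 mm high, inner faces at y = +62 and -62 mm, run along x. The bracket is home with its origin at x = 0, y within 2 mm of 0, z = 0 here. Clamp and handle work in the plane x = 0.
- stop (a point): Middle of the face of the lower stop, a dark bar 10 mm high across the deck at the nest's x = -35 mm; the bracket's lower plate edge rests on it when home.
- bracket: Yellow steel bracket, 0.3 to 0.6 kg: base plate 70 (x) x 120 (y) x 6 mm, with an upright rib in its middle 8 mm thick (x), 48 mm long (y), its top at z = 54 mm. Origin at the centre of the underside, z up out of the plate. It starts on the deck between the guides, axes nearly along the nest's, 18 to 32 mm up the slope from home.
- clamp_handle (a joint): Toggle handle angle: 0 = fully open (handle leans 42 degrees right, away from the bracket; arm stands up), 1.0 = end stop, clamped (handle leans 15 degrees left, over the bracket; sprung pad presses the plate with about 6 N). Dead centre at about 0.95. It stays where it is left; 1 to 4 N at the ball move it.
- handle_pivot (a point): Handle's pivot, on an axis along the nest's x, at the nest's (0, -155, 29) mm, between two steel cheeks 46 mm high (nest y = -100 to -170 mm).
- handle_ball (a point): Centre of the red ball, 28 mm across, at the end of the handle, 130 mm from its pivot. Below it the handle is an 18 mm round red grip.
- clamp_arm: Steel clamp arm, 18 mm wide, driven by the handle. Origin at its pivot, the nest's (0, -112, 34) mm; with the clamp open it stands up, its top about 105 mm above the deck and its pad at the nest's y = -70, z = 90 mm.
- mark_button (a joint): Green marking button, 32 mm across, in a yellow housing: 0 = up, 0.006 m = fully down (about 4 N). Pressed along the deck's normal.
- mark_button_top (a point): Centre of the top of the green button.
- blue_tray: Blue open tray fixed to the bench, 150 (x) x 190 (y) x 30 mm high, walls and floor 5 mm. Origin at the centre of its underside, its long side along y.
- red_tray: Red open tray of the same size, fixed to the bench; not to be used. Origin at the centre of its underside.
- spray_can: Yellow can, 60 mm across, 150 mm high, bystander. Origin at the centre of its foot.
- wrench: Wrench 200 mm long lying on the bench, bystander. Origin at the middle of its underside.
Mind the look-alikes: they are no part of the job. Leave any turquoise look-alike of the bracket alone. Several things have the shape of the blue_tray; the one meant has the colours described above.

How it is judged:
By the outcome, as a careful person would: the job done as asked, in the order asked, and still so for the second after the job is handed in, with the robot touching nothing.
It also fails if it takes over 64 s, if anything falls off the work surface, if the arm or the gripper's body presses on something with over 40 N, if the wrist force passes 120 N, or if a joint passes its speed limit or range.

## Working session

There is one attempt and no reset: what is moved stays moved. The work goes in short steps, Python scripts to look and compute and a tool call to move; the robot and the scene stay as the last step left them, time stands still between calls to the robot, and variables do not carry over. Pictures are saved under pics/ and viewed, at most 10 in all, crops included, and the job is handed in when it is done.

Besides the shell and the picture viewer there is one more tool, called after "Request:" as name(argument=value, ...) on one line, values as JSON. drive_tool: Moves the arm, as the interface text tells. Its arguments: {"type":"object","properties":{"series":{"type":"array"},"jaw":{"type":"number"},"grip_force":{"type":"number"}},"required":["series"]}

```bash
mkdir -p pics; ls
python3 - <<'E'
from workcell import env, viewer, order, models
import cv2,numpy as np
np.set_printoptions(precision=4,suppress=True)
for n in ("side","top"):
    im=viewer.read_camera(n); cv2.imwrite(f"pics/{n}0.png",cv2.cvtColor(im,cv2.COLOR_RGB2BGR))
    c=viewer.camera_info(n); print(n,c)
    for l in ["nest","bracket","clamp_handle","handle_ball","clamp_arm","mark_button","blue_tray","red_tray","spray_can","wrench"]:
        for d in models.silhouettes(l,n)[:4]:
            r=d["region"]; ys,xs=np.where(r)
            print(l,round(d["score"],2),np.round(d["location"],1),r.sum(),(xs.min(),ys.min(),xs.max(),ys.max()) if len(xs) else None, im[r].mean(0).round())
print(env.get_state())
E
```

```text
pics
side {'intrinsics': array([[374.6563,   0.    , 316.979 ],
       [  0.    , 374.6563, 202.281 ],
       [  0.    ,   0.    ,   1.    ]]), 'R': array([[ 0.9352, -0.3541,  0.0013],
       [-0.1896, -0.5037, -0.8428],
       [ 0.2991,  0.788 , -0.5382]]), 't': array([-0.4457,  0.2579,  0.7794])}
nest 0.64 [358.1 269.7] 9336 (np.int64(287), np.int64(202), np.int64(429), np.int64(334)) [143. 137. 128.]
bracket 0.65 [433.4 245.2] 992 (np.int64(405), np.int64(229), np.int64(458), np.int64(260)) [  6. 168. 161.]
bracket 0.57 [349.5 238.4] 1063 (np.int64(327), np.int64(218), np.int64(378), np.int64(263)) [204. 166.  16.]
clamp_handle 0.88 [387.2 279.7] 704 (np.int64(364), np.int64(261), np.int64(412), np.int64(294)) [146.  83.  77.]
handle_ball 0.65 [390.7 277.5] 686 (np.int64(364), np.int64(261), np.int64(413), np.int64(293)) [146.  82.  75.]
clamp_arm 0.64 [358.8 252.5] 327 (np.int64(345), np.int64(239), np.int64(370), np.int64(267)) [133. 124. 108.]
mark_button 0.64 [317.9 219.3] 101 (np.int64(310), np.int64(217), np.int64(321), np.int64(227)) [ 48. 152.  66.]
blue_tray 0.8 [247.9 16
[... 2264 characters left out ...]
y_can 0.57 [325.4 152.6] 600 (np.int64(315), np.int64(134), np.int64(335), np.int64(168)) [203. 192. 164.]
wrench 0.92 [438.6 295.8] 473 (np.int64(425), np.int64(256), np.int64(447), np.int64(324)) [222. 219. 214.]
{'clock': 1.1, 'joint_pos': array([0.9734, 0.3132, 0.0461, 1.3036, 0.    , 1.4312]), 'qvel': array([ 0.0004, -0.0004,  0.0004, -0.0014,  0.0013, -0.0007]), 'tau': array([  0.0005, -48.048 ,  29.8815,   0.0005,   0.    ,   0.    ]), 'tcp_pos': array([0.2542, 0.5158, 0.2423]), 'orientation': array([0.    , 0.2269, 0.9739, 0.0001]), 'wrist_force': array([ 0.1785, -0.129 ,  0.0767]), 'ft_torque': array([ 0.0466,  0.0229, -0.02  ]), 'grip_force': 0.0, 'finger_gap': 0.08520444707167811}
```

Run:
```python
import cv2
t=cv2.imread("pics/top0.png"); s=cv2.imread("pics/side0.png")
cv2.imwrite("pics/top0c.png",cv2.resize(t[120:300,220:480],(780,540),interpolation=cv2.INTER_CUBIC))
cv2.imwrite("pics/side0c.png",cv2.resize(s[150:340,220:460],None,fx=3.15,fy=3.15,interpolation=cv2.INTER_CUBIC))
```

```text
(no output)
```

View pics/top0c.png

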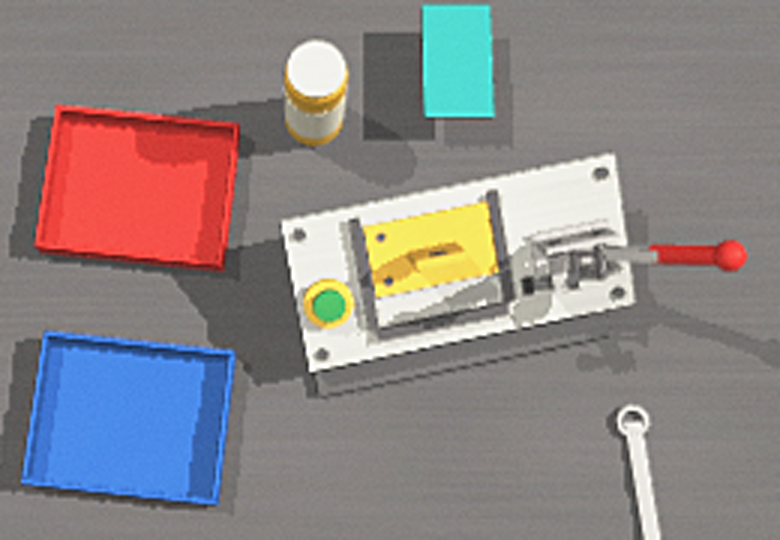

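View pics/side0c.png

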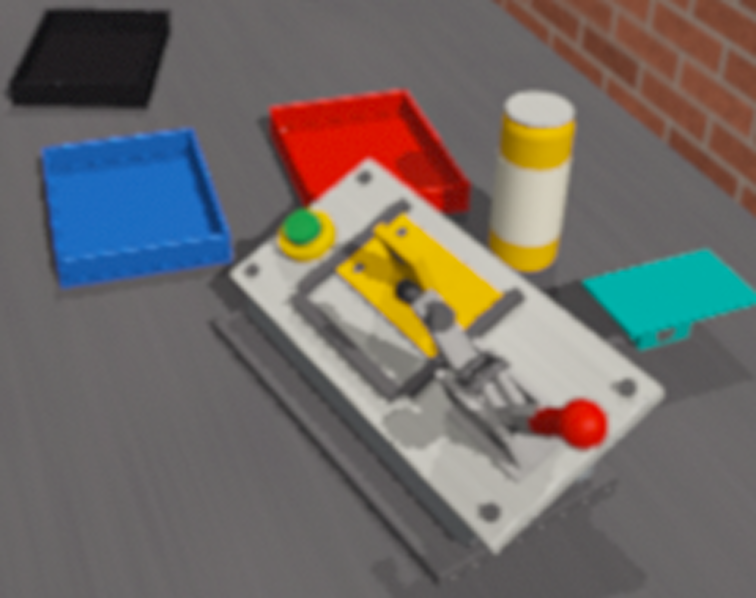

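The top crop shows these items (crop px):
- the yellow bracket at (430,250) between dark guides, and a turquoise look-alike at (457,60), which isn't part of the job
- the green button at (328,305) and the ball at (731,256)
- the blue tray at (128,418), the red tray at (138,188), and a black look-alike tray in the side view

The yellow bracket on the deck and the blue tray match the description. Next I fit the nest pose.

```bash
cat > h.py <<'E'
import numpy as np, cv2
from scipy.optimize import least_squares
from scipy.spatial.transform import Rotation as Ro
from workcell import env, viewer, order, models
np.set_printoptions(precision=4,suppress=True)
CI={n:viewer.camera_info(n) for n in("side","top")}
def proj(X,n):
    c=CI[n];p=c["intrinsics"]@(c["R"]@X+c["t"]);return p[:2]/p[2]
def nestR(yaw): return Ro.from_euler('z',yaw).as_matrix()@Ro.from_euler('y',-np.radians(25)).as_matrix()
def ray(px,n,z):
    c=CI[n];d=c["R"].T@np.linalg.inv(c["intrinsics"])@np.array([*px,1.]);o=-c["R"].T@c["t"];return o+d*(z-o[2])/d[2]
E
cat > fit.py <<'E'
from h import *
T=lambda *p:(220+p[0]/3,120+p[1]/3)
S=lambda *p:(220+p[0]/3.15,150+p[1]/3.15)
def pts(q):
    ox,oy,oz,yaw,cx,cy,bx,by,bz,kx,ky,kw=q
    R=nestR(yaw);o=np.array([ox,oy,oz]);N=lambda *v:o+R@np.array(v)
    B=lambda x,y,z:N(kx+x*np.cos(kw)-y*np.sin(kw),ky+x*np.sin(kw)+y*np.cos(kw),z)
    a=np.radians(42)
    D={'ball':N(0,-.155-.13*np.sin(a),.029+.13*np.cos(a)),'but':N(bx,by,bz)}
    for k,(i,j) in dict(UL=(1,1),UR=(1,-1),LR=(-1,-1),LL=(-1,1)).items():
        D[k]=N(cx+i*.075,cy+j*.1625,0); D['b'+k]=B(i*.035,j*.06,.006)
    D['gl']=N(0,.062,.008) 
    D['stopL']=N(-.035,.062,.0);D['gTL']=N(.0,.062,.008)
    return D
O=[('ball','top',T(731,256)),('ball','side',S(584,424)),('but','top',T(328,305)),('but','side',S(302,226)),
('UL','top',T(282,221)),('UR','top',T(614,154)),('LR','top',T(634,302)),('LL','top',T(308,372)),
('UL','side',S(369,157)),('UR','side',S(664,393)),('LR','side',S(497,550)),('LL','side',S(232,270)),
('bUL','top',T(360,227)),('bUR','top',T(490,203)),('bLL','top',T(375,297)),
('bUL','side',S(387,214)),('bLL','side',S(338,268)),('bUR','side',S(505,295)),('bLR','side',S(435,354))]
f=lambda q:np.concatenate([proj(pts(q)[k],n)-np.array(u) for k,n,u in O]+[[(q[10])*300]])
r=least_squares(f,[.52,-.1,.1,.17,0,-.06,0,.1,.02,.025,0,0],loss='soft_l1')
print(r.x)
for (k,n,u),e in zip(O,r.fun[:-1].reshape(-1,2)):print(k,n,e.round(1))
q=r.x;D=pts(q)
print('ball',D['ball'],'but',D['but'],'LL',D['LL'],'LR',D['LR'],'UL',D['UL'],'UR',D['UR'])
np.save('q.npy',q)
# stop check
R=nestR(q[3])
for x in(-.035,-.045):
  for y in(.06,-.06):
    for z in (0,.01):
      p=proj(q[:3]+R@[x,y,z],'top');print('stop',x,y,z,((p-[220,120])*3).round())
for y in (.062,-.062): print('guide',((proj(q[:3]+R@[.03,y,.008],'top')-[220,120])*3).round())
# trays
for n,cs in dict(blue=[(42,333),(236,350),(216,505),(22,485)],red=[(57,104),(239,124),(222,269),(35,249)]).items():
    w=np.array([ray(T(*c),'top',.03) for c in cs]);print(n,w[:,:2].tolist(),w.mean(0),np.linalg.norm(np.diff(w,axis=0),axis=1))
E
python3 fit.py
```

```text
[ 0.5309 -0.0274  0.0748  0.2051  0.0093 -0.0297 -0.0008  0.1061  0.0177
  0.0299 -0.0008  0.0177]
ball top [-0.6 -1. ]
ball side [-0.1  0.8]
but top [ 0.  -0.2]
but side [-0.2  0. ]
UL top [ 0.1 -0.4]
UR top [ 0.5 -0.5]
LR top [ 0.7 -0. ]
LL top [ 1.  -0.9]
UL side [0.3 0.8]
UR side [-0.5 -1.4]
LR side [-2.3 -0.9]
LL side [-0.5  1. ]
bUL top [ 0.8 -0.2]
bUR top [-1.5 -1.2]
bLL top [ 0.5 -0.1]
bUL side [ 4.6 -0.5]
bLL side [-1.1  0.6]
bUR side [-0.4 -0.9]
bLR side [-1.1  0.8]
ball [ 0.5282 -0.2752  0.1886] but [0.5013 0.0748 0.0905] LL [0.4455 0.0905 0.047 ] LR [ 0.5117 -0.2277  0.047 ] UL [0.5786 0.1182 0.1104] UR [ 0.6448 -0.2     0.1104]
stop -0.035 0.06 0 [379. 324.]
stop -0.035 0.06 0.01 [381. 327.]
stop -0.035 -0.06 0 [500. 299.]
stop -0.035 -0.06 0.01 [502. 302.]
stop -0.045 0.06 0 [381. 334.]
stop -0.045 0.06 0.01 [383. 337.]
stop -0.045 -0.06 0 [502. 309.]
stop -0.045 -0.06 0.01 [504. 311.]
guide [367. 262.]
guide [494. 236.]
blue [[0.48427410362212014, 0.35542920757873064], [0.4671978535436485, 0.1640023277156491], [0.31729069158712964, 0.18194427219307513], [0.33635673025432894, 0.3686982950272038]] [0.4013 0.2675 0.03  ] [0.1922 0.151  0.1877]
red [[0.7219375075398726, 0.3496270152205754], [0.7002611969419312, 0.16284131234536767], [0.5486895804852319, 0.1786215046722069], [0.569313230391429, 0.36585753464252796]] [0.6351 0.2642 0.03  ] [0.188  0.1524 0.1884]
```

The fit agrees with the given sizes: ±1 px residuals, tray edges 190 x 151 mm, and the stop line where it is seen. I'll plan the first move to above the bracket.

```bash
cat >> h.py <<'E'
q=np.load('q.npy') if __import__('os').path.exists('q.npy') else None
def state():
    s=env.get_state();w,x,y,z=s['orientation'];return s,s['tcp_pos'],Ro.from_quat([x,y,z,w]).as_matrix()
def NR(): return nestR(q[3])
def toolR(): R=NR();return np.c_[R[:,1],R[:,0],-R[:,2]]
def tipworld(x,y,z): return q[:3]+NR()@np.array([x,y,z])
def plan(tcp,R1):
    s,p,R=state()
    d=R.T@(tcp-p);rv=Ro.from_matrix(R.T@R1).as_rotvec()
    print('clock',s['clock'],'shift',d/.12,'turn',rv/np.pi,'deg',np.degrees(np.linalg.norm(rv)),'mm',1e3*np.linalg.norm(d),'shift in new axes',R1.T@(tcp-p)/.12)
def nplan(x,y,z): R1=toolR();plan(tipworld(x,y,z)-.011*R1[:,2],R1)
def where():
    s,p,R=state();t=NR().T@(p+.011*R[:,2]-q[:3]);print('tip nest mm',t*1e3,'F nest',NR().T@s['wrist_force'],'gap',s['finger_gap'],s['grip_force'],s['clock'])
E
python3 -c "
from h import *
nplan(q[9]-.004,0,.09)"
```

```text
clock 1.1 shift [-3.9436 -3.1402  0.5418] turn [-0.1291 -0.063   0.2843] deg 57.33320223280441 mm 608.4150142002771 shift in new axes [-4.9019  0.8367  0.9884]
```

Request:
drive_tool(series=[[[-0.394,-0.314,0,0,0,0],[-0.394,-0.314,0,0,0,0],[-0.394,-0.314,0,0,0,0],[-0.394,-0.314,0,0,0,0],[-0.394,-0.314,0,0,0,0],[-0.394,-0.314,0,0,0,0],[-0.394,-0.314,0,0,0,0],[-0.394,-0.314,0,0,0,0],[-0.394,-0.314,0,0,0,0],[-0.394,-0.314,0,0,0,0],[0,0,0,-0.0215,-0.0105,0.0474],[0,0,0,-0.0215,-0.0105,0.0474],[0,0,0,-0.0215,-0.0105,0.0474],[0,0,0,-0.0215,-0.0105,0.0474],[0,0,0,-0.0215,-0.0105,0.0474],[0,0,0,-0.0215,-0.0105,0.0474],[0,0,0,0,0,0]]], jaw=-0.3)

```text
clock: 3.22
tcp_pos: [0.5102, -0.0307, 0.2419]
orientation: [0.136, 0.616, 0.758, 0.167]
wrist_force: [-0.4, -0.9, -0.4]
finger_gap: 0.03
grip_force: 0.0
```

```bash
python3 -c "
from h import *
nplan(q[9]-.002,0,.09);where()"
```

```text
clock 3.225 shift [-0.0081 -0.1969  0.4942] turn [-0.0004 -0.      0.0003] deg 0.0901699555283324 mm 63.84189761880683 shift in new axes [-0.0083 -0.1975  0.4939]
tip nest mm [ 51.6162   0.9975 149.27  ] F nest [-0.689  -0.843  -0.1472] gap 0.030043168309812948 0.0 3.225
```

Request:
drive_tool(series=[[[-0.008,-0.17,0.25,0,0,0],[0,0,0.25,0,0,0],[0,0,0.25,0,0,0],[0,0,0.15,0,0,0],[0,0,0.12,0,0,0],[0,0,0,0,0,0]]])

```text
clock: 3.98
tcp_pos: [0.5445, -0.0252, 0.1216]
orientation: [0.135, 0.615, 0.758, 0.167]
wrist_force: [-0.9, 0.6, -0.1]
finger_gap: 0.0298
grip_force: 0.0
```

```bash
python3 -c "
from h import *
where()
t=viewer.read_camera('top');s=viewer.read_camera('side')
a=cv2.resize(t[150:270,300:480],(780,520),interpolation=cv2.INTER_CUBIC);cv2.imwrite('pics/a.png',a[:,:,::-1])
b=cv2.resize(s[180:330,270:450],(700,583),interpolation=cv2.INTER_CUBIC);cv2.imwrite('pics/b.png',b[:,:,::-1])
"
```

```text
tip nest mm [32.2172 -0.5483 25.6246] F nest [-0.7766  0.8044  0.2109] gap 0.02980064947631406 0.0 3.975
```

View pics/b.png

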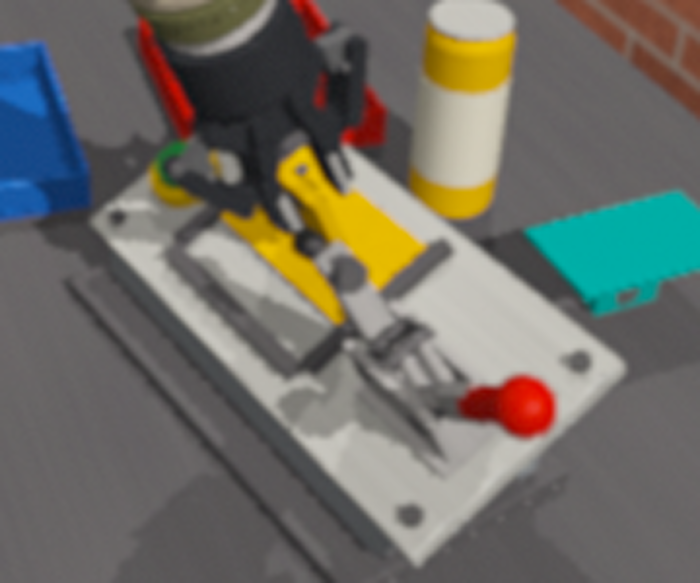

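The jaws straddle the rib, with the fingers at (210,185) and (340,170), and touch nothing. I'll push it down the slope.

Request:
drive_tool(series=[[[0.005,-0.06,0,0,0,0],[0,-0.05,0,0,0,0],[0,-0.05,0,0,0,0],[0,-0.05,0,0,0,0],[0,-0.05,0,0,0,0],[0,-0.03,0,0,0,0],[0,-0.02,0,0,0,0],[0,0,0,0,0,0]]])

```text
clock: 5.08
tcp_pos: [0.5109, -0.0316, 0.1067]
orientation: [0.136, 0.616, 0.757, 0.168]
wrist_force: [0.6, -0.8, -0.1]
finger_gap: 0.0298
grip_force: 0.0
```

```bash
python3 -c "
from h import *
where()"
```

```text
tip nest mm [-4.9934 -0.0238 26.5697] F nest [ 0.3709 -0.908  -0.3042] gap 0.02975984027880173 0.0 5.075
```

Request:
drive_tool(series=[[[0,-0.017,0,0,0,0],[0,-0.017,0,0,0,0],[0,-0.012,0,0,0,0],[0,0,0,0,0,0]]])

```text
clock: 5.58
tcp_pos: [0.5061, -0.0326, 0.1045]
orientation: [0.136, 0.616, 0.757, 0.168]
wrist_force: [-0.8, 0.3, -0.6]
finger_gap: 0.0301
grip_force: 0.0
```

```bash
python3 -c "
from h import *
where()
t=viewer.read_camera('top')
a=cv2.resize(t[170:250,320:440],(780,520),interpolation=cv2.INTER_CUBIC);cv2.imwrite('pics/c.png',a[:,:,::-1])
"
```

```text
tip nest mm [-10.3745  -0.0258  26.6587] F nest [-0.9225  0.4531 -0.261 ] gap 0.03008403974116841 0.0 5.575
```

View pics/c.png

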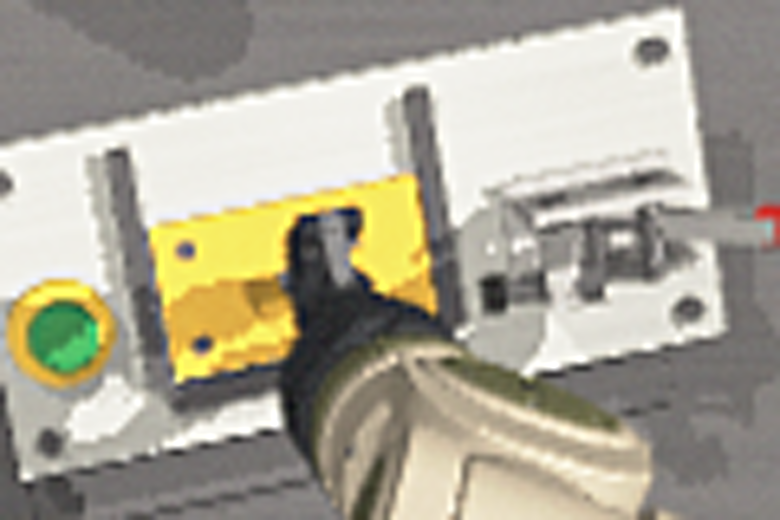

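The bracket is down at the dark stop bar, with its lower-left corner at (177,380). I'll push gently until force shows.

Request:
drive_tool(series=[[[0,-0.012,0,0,0,0],[0,-0.008,0,0,0,0],[0,0,0,0,0,0]]])

```text
clock: 6.0
tcp_pos: [0.5041, -0.0331, 0.1036]
orientation: [0.136, 0.616, 0.757, 0.168]
wrist_force: [-0.2, 0.6, -0.4]
finger_gap: 0.0299
grip_force: 0.0
```

```bash
python3 -c "
from h import *
where()"
```

```text
tip nest mm [-12.6215  -0.0713  26.6828] F nest [-0.2621  0.5869 -0.2913] gap 0.029882499624873375 0.012943708570674062 6.0
```

Request:
drive_tool(series=[[[0,-0.012,0,0,0,0],[0,0,0,0,0,0]]])

```text
clock: 6.25
tcp_pos: [0.5037, -0.0332, 0.1036]
orientation: [0.137, 0.616, 0.757, 0.168]
wrist_force: [2.1, 2.0, -0.2]
finger_gap: 0.0298
grip_force: 1.6
```

Request:
drive_tool(series=[[[0,-0.012,0,0,0,0],[0,0,0,0,0,0]]])

```text
clock: 6.5
tcp_pos: [0.5033, -0.0334, 0.1038]
orientation: [0.138, 0.615, 0.757, 0.169]
wrist_force: [4.7, 3.9, 2.0]
finger_gap: 0.0297
grip_force: 2.8
```

Request:
drive_tool(series=[[[0,-0.012,0,0,0,0],[0,0,0,0,0,0]]])

```text
clock: 6.75
tcp_pos: [0.5029, -0.0335, 0.1039]
orientation: [0.138, 0.615, 0.757, 0.17]
wrist_force: [5.8, 3.6, 4.3]
finger_gap: 0.03
grip_force: 3.7
```

Request:
drive_tool(series=[[[0,0.06,0,0,0,0],[0,0.07,0,0,0,0],[0,0,-0.3,0,0,0],[0,0,-0.4,0,0,0],[0,0,-0.4,0,0,0],[0,0,-0.35,0,0,0],[0,0,0,0,0,0]]])

```text
clock: 7.62
tcp_pos: [0.4432, -0.047, 0.2696]
orientation: [0.139, 0.616, 0.757, 0.168]
wrist_force: [0.8, -0.2, 0.0]
finger_gap: 0.03
grip_force: 0.0
```

```bash
python3 -c "
from h import *
where();nplan(0,-.285,.2)
for n in('top','side'):
  t=viewer.read_camera(n);cv2.imwrite(f'pics/d{n}.png',t[:,:,::-1])
"
```

```text
tip nest mm [  0.8985  -1.3228 203.5638] F nest [ 0.6771 -0.3868 -0.3111] gap 0.030029757707921524 0.0 7.625
clock 7.625 shift [-2.3642 -0.0073  0.0396] turn [ 0.0011  0.0013 -0.    ] deg 0.3131205844730411 mm 283.7470981193624 shift in new axes [-2.3644 -0.0072  0.0297]
```

Move to the right of the ball, closing the jaws.

Request:
drive_tool(series=[[[-0.45,0,0,0,0,0],[-0.48,0,0,0.001,0.0013,0],[-0.48,0,0,0,0,0],[-0.48,0,0,0,0,0],[-0.47,0,0,0,0,0],[0,0,0,0,0,0]]], jaw=-1)

```text
clock: 8.48
tcp_pos: [0.5003, -0.3265, 0.2616]
orientation: [0.132, 0.618, 0.757, 0.168]
wrist_force: [-0.7, 0.6, -1.2]
finger_gap: 0.0001
grip_force: 0.0
```

```bash
python3 -c "
from h import *
where();nplan(-.001,-.285,.118)
t=viewer.read_camera('top');s=viewer.read_camera('side')
a=cv2.resize(t[130:270,320:520],(560,392),interpolation=cv2.INTER_CUBIC)
b=cv2.resize(s[200:340,300:500],(560,392),interpolation=cv2.INTER_CUBIC);cv2.imwrite('pics/e.png',np.vstack([a,b])[:600,:,::-1])
"
```

```text
tip nest mm [  -3.5211 -286.5123  196.6938] F nest [-1.0325  0.7141 -0.8549] gap 0.00013479688783187718 0.0 8.475
clock 8.475 shift [0.0093 0.0246 0.6557] turn [-0.0021 -0.002  -0.0017] deg 0.5925776365900295 mm 78.7473616691041 shift in new axes [0.0132 0.0204 0.6558]
```

View pics/e.png

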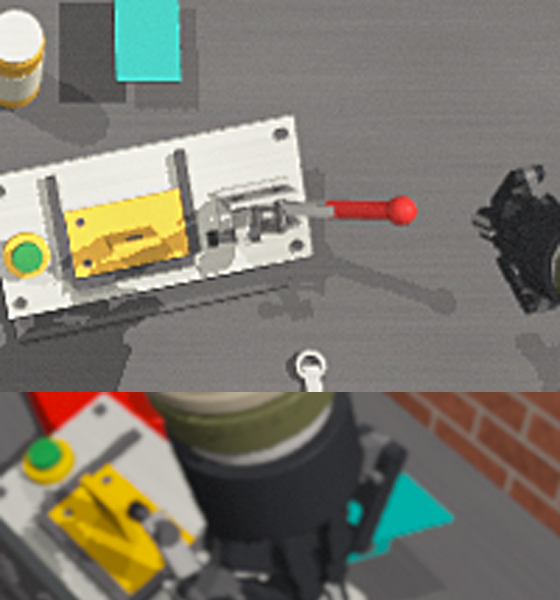

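Top half: the yellow bracket sits against the stop, its lower edge along the dark bar at (80,278)–(190,250). The ball is at (402,210) and the gripper is clear to its right.

Request:
drive_tool(series=[[[0.01,0.01,0.33,0,0,0],[0,0,0.32,0,0,0],[0,0,0,0,0,0],[0.08,0,0,0,0,0],[0.05,0,0,0,0,0],[0,0,0,0,0,0]]])

```text
clock: 9.32
tcp_pos: [0.5298, -0.2993, 0.1968]
orientation: [0.135, 0.616, 0.758, 0.168]
wrist_force: [-0.8, -0.2, 0.4]
finger_gap: 0.0004
grip_force: 0.0
```

```bash
python3 -c "
from h import *
q[:3]+=NR()@[-.002,0,0];np.save('q.npy',q)
where()"
```

```text
tip nest mm [   2.3961 -265.8971  123.4653] F nest [-0.5966 -0.0137  0.7151] gap 0.00042689966310165866 0.0 9.325
```

Request:
drive_tool(series=[[[0,-0.02,0.035,0,0,0],[0.075,0,-0.057,0,0,0],[0.076,0,-0.056,0,0,0],[0.084,0,-0.043,0,0,0],[0.084,0,-0.043,0,0,0],[0.09,0,-0.028,0,0,0],[0.09,0,-0.028,0,0,0],[0,0,0,0,0,0]]])

```text
clock: 10.32
tcp_pos: [0.504, -0.242, 0.2182]
orientation: [0.133, 0.616, 0.758, 0.168]
wrist_force: [0.4, 0.4, 0.4]
finger_gap: 0.0001
grip_force: 0.0
```

```bash
python3 -c "
from h import *
where()
viewer.read_camera('top')
for l in ('handle_ball','clamp_handle'):
  for d in models.silhouettes(l,'top')[:2]: print(l,d['score'],d['location'])"
```

```text
tip nest mm [  -0.9287 -204.5109  148.5707] F nest [0.6337 0.335  0.1639] gap 5.498739728282959e-05 0.0 10.325
handle_ball 0.61 [427.1, 209.3]
handle_ball 0.6 [325.8, 150.4]
clamp_handle 0.18 [379.2, 211.0]
```

Request:
drive_tool(series=[[[0.094,0,-0.012,0,0,0],[0.094,0,-0.012,0,0,0],[0.094,0,0.005,0,0,0],[0.094,0,0.005,0,0,0],[0,0,0,0,0,0]]])

```text
clock: 11.1
tcp_pos: [0.4943, -0.1984, 0.2202]
orientation: [0.134, 0.616, 0.758, 0.168]
wrist_force: [0.3, 0.8, -0.7]
finger_gap: 0.0001
grip_force: 0.1
```

```bash
python3 -c "
from h import *
where()
t=viewer.read_camera('top');s=viewer.read_camera('side')
a=cv2.resize(t[160:260,320:480],(560,350),interpolation=cv2.INTER_CUBIC)
b=cv2.resize(s[210:280,280:440],(560,245),interpolation=cv2.INTER_CUBIC);cv2.imwrite('pics/f.png',np.vstack([a,b])[:600,:,::-1])
"
```

```text
tip nest mm [  -0.5761 -159.9201  150.6677] F nest [ 0.176   0.7563 -0.8329] gap 7.424109756726186e-05 0.14886977733112872 11.1
```

View pics/f.png

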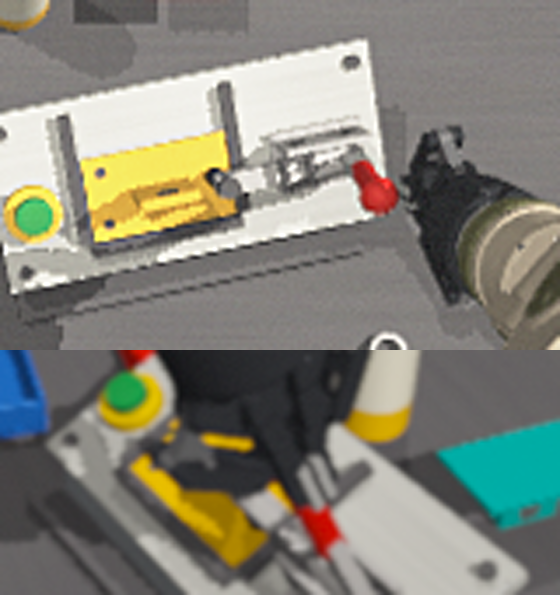

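The handle at (375,185) is past upright and the arm is coming down over the plate.

Request:
drive_tool(series=[[[0.05,0,0.008,0,0,0],[0.05,0,0.01,0,0,0],[0.02,0,0.005,0,0,0],[0,0,0,0,0,0]]])

```text
clock: 11.7
tcp_pos: [0.4926, -0.1849, 0.2174]
orientation: [0.134, 0.616, 0.758, 0.168]
wrist_force: [-0.0, 0.0, -0.9]
finger_gap: -0.0001
grip_force: 0.0
```

Request:
drive_tool(series=[[[0.015,0,0,0,0,0],[0,0,0,0,0,0]]])

```text
clock: 11.95
tcp_pos: [0.4926, -0.1842, 0.2177]
orientation: [0.134, 0.616, 0.758, 0.167]
wrist_force: [2.1, -2.7, -2.2]
finger_gap: 0.0001
grip_force: 1.7
```

Request:
drive_tool(series=[[[0.015,0,0,0,0,0],[0,0,0,0,0,0]]])

```text
clock: 12.2
tcp_pos: [0.4925, -0.184, 0.2178]
orientation: [0.135, 0.617, 0.758, 0.166]
wrist_force: [2.9, -7.8, -4.8]
finger_gap: 0.0001
grip_force: 4.3
```

```bash
python3 -c "
from h import *
where()"
```

```text
tip nest mm [  -0.5665 -145.4769  148.002 ] F nest [-0.8787 -8.212  -4.8955] gap 0.00012106064076112071 4.29646622389555 12.2
```

Request:
drive_tool(series=[[[0.018,0,0,0,0,0],[0,0,0,0,0,0]]])

```text
clock: 12.45
tcp_pos: [0.4925, -0.1838, 0.2179]
orientation: [0.137, 0.617, 0.757, 0.165]
wrist_force: [5.0, -13.4, -7.6]
finger_gap: -0.0
grip_force: 7.2
```

Request:
drive_tool(series=[[[-0.15,0,0,0,0,0],[-0.05,0,-0.2,0,0,0],[0,0,-0.35,0,0,0],[0,0,0,0,0,0]]])

```text
clock: 12.95
tcp_pos: [0.4703, -0.2105, 0.2808]
orientation: [0.136, 0.616, 0.757, 0.168]
wrist_force: [0.4, 0.3, -0.4]
finger_gap: -0.0
grip_force: 0.0
```

```bash
python3 -c "
from h import *
where();nplan(0,.106,.07)
t=viewer.read_camera('top')
for b in ('handle_ball',):
  for d in models.silhouettes(b,'top')[:2]: print(d['score'],d['location'])
a=np.radians(15)
print(proj(tipworld(0,-.155+.13*np.sin(a),.029+.13*np.cos(a)),'top'))
a=t[170:250,320:460]; m=(a[:,:,0]>150)&(a[:,:,1]<90);ys,xs=np.where(m);print('red',xs.mean()+320,ys.mean()+170,xs.min()+320,xs.max()+320)
"
```

```text
tip nest mm [   1.4434 -166.9169  216.546 ] F nest [ 0.2243  0.1798 -0.598 ] gap -3.1072481349728004e-05 0.0 12.95
clock 12.95 shift [ 2.2737 -0.0116  1.2225] turn [ 0.     -0.0002  0.0001] deg 0.034312085680592595 mm 309.7818689068457 shift in new axes [ 2.2744 -0.012   1.2212]
0.58 [417.2, 206.4]
[422.3354 216.7694]
red 422.03 214.81 417 427
```

Request:
drive_tool(series=[[[0.45,0,0,0,0,0],[0.46,0,0,0,0,0],[0.46,0,0,0,0,0],[0.46,0,0,0,0,0],[0.44,0,0,0,0,0],[0,0,0.4,0,0,0],[0,0,0.4,0,0,0],[0,0,0.38,0,0,0],[0,0,0,0,0,0]]])

```text
clock: 14.18
tcp_pos: [0.4684, 0.0713, 0.145]
orientation: [0.13, 0.616, 0.759, 0.165]
wrist_force: [-0.5, 0.4, -0.1]
finger_gap: -0.0001
grip_force: 0.0
```

```bash
python3 -c "
from h import *
where();nplan(.001,.106,.024)
t=viewer.read_camera('top');s=viewer.read_camera('side')
a=cv2.resize(t[170:250,300:420],(480,320),interpolation=cv2.INTER_CUBIC)
b=cv2.resize(s[190:260,280:400],(480,280),interpolation=cv2.INTER_CUBIC);cv2.imwrite('pics/g.png',np.vstack([a,b])[:600,:,::-1])
"
```

```text
tip nest mm [ -5.6853 109.4277  69.9807] F nest [-0.4349  0.4534  0.0647] gap -7.155340791524542e-05 0.0 14.175
clock 14.175 shift [-0.0308  0.0595  0.3822] turn [-0.0041 -0.0024 -0.0001] deg 0.8566325551261988 mm 46.56302240627625 shift in new axes [-0.0279  0.0545  0.3832]
```

View pics/g.png

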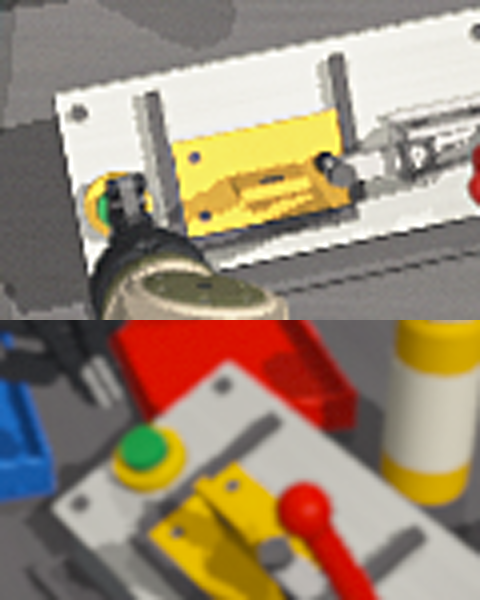

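The clamp's pad sits on the plate at (325,160) and the handle is over. The fingertips are above the button, so I'll descend and press.

Request:
drive_tool(series=[[[-0.03,0.058,0.1,-0.004,-0.0024,0],[0,0,0.15,0,0,0],[0,0,0.13,0,0,0],[0,0,0,0,0,0]]])

```text
clock: 14.78
tcp_pos: [0.498, 0.0717, 0.1126]
orientation: [0.141, 0.616, 0.756, 0.17]
wrist_force: [-0.2, -0.3, -0.0]
finger_gap: 0.0001
grip_force: 0.0
```

```bash
python3 -c "
from h import *
where();nplan(.001,.106,.012)"
```

```text
tip nest mm [  7.1972 103.6723  28.3989] F nest [-0.2372 -0.2482  0.0888] gap 0.00011615646081443184 0.0 14.775
clock 14.775 shift [ 0.0195 -0.0521  0.1361] turn [ 0.0031  0.0012 -0.0001] deg 0.6020544492562484 mm 17.641195735589093 shift in new axes [ 0.0191 -0.0507  0.1367]
```

Request:
drive_tool(series=[[[0.019,-0.045,0.03,0.003,0.0012,0],[0,0,0,0,0,0],[0,0,0,0,0,0],[0,0,0,0,0,0]]])

```text
clock: 15.28
tcp_pos: [0.4942, 0.0733, 0.1064]
orientation: [0.137, 0.616, 0.757, 0.168]
wrist_force: [0.4, 0.4, 0.3]
finger_gap: 0.0002
grip_force: 0.0
```

```bash
python3 -c "
from h import *
where();nplan(.001,.106,.012)"
```

```text
tip nest mm [  1.3733 106.1434  24.2311] F nest [0.5784 0.3414 0.0444] gap 0.00015518361647341762 0.0 15.275
clock 15.275 shift [-0.0012 -0.0031  0.1019] turn [ 0.     -0.     -0.0001] deg 0.01800024560930719 mm 12.237563045753502 shift in new axes [-0.0012 -0.0031  0.1019]
```

Well centred, so press in small steps.

Request:
drive_tool(series=[[[0,0,0.04,0,0,0],[0,0,0.03,0,0,0],[0,0,0,0,0,0],[0,0,0,0,0,0]]])

```text
clock: 15.78
tcp_pos: [0.4976, 0.074, 0.0999]
orientation: [0.137, 0.616, 0.757, 0.168]
wrist_force: [-14.6, -2.3, 23.6]
finger_gap: -0.0003
grip_force: 13.9
```

Request:
drive_tool(series=[[[0,0,0.018,0,0,0],[0,0,0.018,0,0,0],[0,0,0,0,0,0]]])

```text
clock: 16.15
tcp_pos: [0.4983, 0.0742, 0.0989]
orientation: [0.138, 0.616, 0.757, 0.168]
wrist_force: [-51.1, -8.7, 71.4]
finger_gap: 0.0001
grip_force: 43.2
```

```bash
python3 -c "
from h import *
where()"
```

```text
tip nest mm [  2.0721 106.1244  15.6164] F nest [-16.7995   1.9075  86.5609] gap 9.0262657382838e-05 43.19665666669607 16.15
```

That force is too high, so I'll back off and read it on the way up.

Request:
drive_tool(series=[[[0,0,-0.036,0,0,0],[0,0,0,0,0,0]]])

```text
clock: 16.4
tcp_pos: [0.4976, 0.074, 0.1]
orientation: [0.137, 0.616, 0.757, 0.168]
wrist_force: [-14.5, -1.6, 21.5]
finger_gap: 0.0
grip_force: 13.2
```

Request:
drive_tool(series=[[[0,0,-0.016,0,0,0],[0,0,0,0,0,0]]])

```text
clock: 16.65
tcp_pos: [0.4971, 0.0739, 0.1006]
orientation: [0.137, 0.616, 0.757, 0.168]
wrist_force: [-1.1, -0.1, 4.2]
finger_gap: -0.0004
grip_force: 1.8
```

Request:
drive_tool(series=[[[0,0,-0.016,0,0,0],[0,0,0,0,0,0]]])

```text
clock: 16.9
tcp_pos: [0.4964, 0.0738, 0.1022]
orientation: [0.137, 0.616, 0.757, 0.168]
wrist_force: [0.3, 1.2, 3.3]
finger_gap: 0.0
grip_force: 1.4
```

Request:
drive_tool(series=[[[0,0,-0.016,0,0,0],[0,0,0,0,0,0]]])

```text
clock: 17.15
tcp_pos: [0.4952, 0.0735, 0.1038]
orientation: [0.136, 0.616, 0.757, 0.168]
wrist_force: [1.0, 0.0, 2.1]
finger_gap: -0.0
grip_force: 1.0
```

```bash
python3 -c "
from h import *
where()
s=viewer.read_camera('side');t=viewer.read_camera('top')
a=cv2.resize(s[195:245,290:350],(600,500),interpolation=cv2.INTER_CUBIC)
cv2.imwrite('pics/h.png',a[:,:,::-1])
"
```

```text
tip nest mm [  1.2146 106.0991  21.3827] F nest [ 1.7203 -0.1692  1.4752] gap -1.8065913573939518e-05 0.9621068369597197 17.15
```

View pics/h.png

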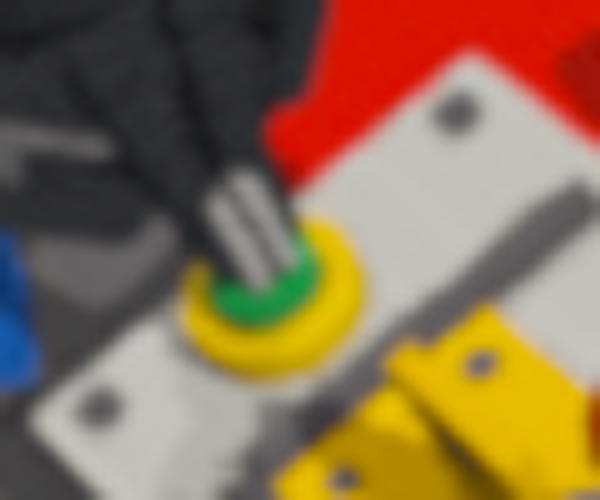

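The fingertips are within the green button at (265,270). The readings on the way up (hard stop, then 4.2, 3.3, 2.1 N) show it was pressed fully and is now springing back. Next I open the clamp.

Request:
drive_tool(series=[[[0,0,-0.2,0,0,0],[0,0,-0.45,0,0,0],[0,0,-0.45,0,0,0],[0,0,-0.45,0,0,0],[0,0,-0.1,0,0,0],[-0.4,0,0,0,0,0],[-0.42,0,0,0,0,0],[-0.42,0,0,0,0,0],[-0.38,0,0,0,0,0],[0,0,0,0,0,0],[0,0,0,0,0,0]]])

```text
clock: 18.62
tcp_pos: [0.452, -0.1332, 0.2815]
orientation: [0.135, 0.617, 0.757, 0.168]
wrist_force: [0.1, -0.4, 0.7]
finger_gap: -0.0002
grip_force: 0.0
```

```bash
python3 -c "
from h import *
where();nplan(0,-.088,.161)"
```

```text
tip nest mm [ -0.2065 -87.4364 218.0519] F nest [ 0.2861 -0.4401  0.5926] gap -0.00016518090381439492 0.0 18.625
clock 18.625 shift [-0.0057  0.0028  0.4754] turn [-0.0009 -0.0008 -0.0007] deg 0.24815630890045892 mm 57.05456810201549 shift in new axes [-0.0045  0.0015  0.4754]
```

Request:
drive_tool(series=[[[0,0,0.25,0,0,0],[0,0,0.22,0,0,0],[0,0,0,0,0,0],[-0.05,0,0,0,0,0],[-0.065,0,-0.013,0,0,0],[-0.065,0,-0.013,0,0,0],[-0.09,0,-0.005,0,0,0],[-0.09,0,-0.005,0,0,0],[0,0,0,0,0,0]]])

```text
clock: 19.75
tcp_pos: [0.4834, -0.175, 0.2397]
orientation: [0.139, 0.617, 0.756, 0.166]
wrist_force: [-14.4, -1.4, 19.2]
finger_gap: 0.0002
grip_force: 10.7
```

```bash
python3 -c "
from h import *
where()
t=viewer.read_camera('top')
a=t[170:250,320:480].astype(int); m=(a[:,:,0]>130)&(a[:,:,1]<90)&(a[:,:,2]<90);ys,xs=np.where(m);print('red',xs.mean()+320,ys.mean()+170,xs.min()+320,xs.max()+320)"
```

```text
tip nest mm [   2.3434 -134.8664  170.8026] F nest [-4.94    1.5908 23.4462] gap 0.00015355557465055044 10.739919394254684 19.75
red 426.0 208.51612903225805 423 429
```

The fingertip rode up onto the ball instead of pushing its side. I'll lift, step left, go deeper and retry.

Request:
drive_tool(series=[[[0,0,-0.15,0,0,0],[0.2,0,-0.05,0,0,0],[0.22,0,0,0,0,0],[0,0,0,0,0,0],[0,0,0,0,0,0]]])

```text
clock: 20.42
tcp_pos: [0.4634, -0.1254, 0.2582]
orientation: [0.137, 0.616, 0.757, 0.168]
wrist_force: [-0.6, -0.7, -0.5]
finger_gap: 0.0002
grip_force: 0.0
```

```bash
python3 -c "
from h import *
where();nplan(0,-.085,.145)"
```

```text
tip nest mm [  1.55   -82.1553 191.6375] F nest [-0.8917 -0.5297 -0.1178] gap 0.00017371168708934257 0.0 20.425
clock 20.425 shift [-0.0233 -0.013   0.3887] turn [ 0.0001  0.0004 -0.0001] deg 0.07632932314407975 mm 46.75061171193242 shift in new axes [-0.0238 -0.0129  0.3886]
```

Request:
drive_tool(series=[[[0,-0.013,0.2,0,0,0],[0,0,0.19,0,0,0],[0,0,0,0,0,0],[-0.07,0,0,0,0,0],[-0.05,0,0,0,0,0],[-0.05,0,-0.01,0,0,0],[0,0,0,0,0,0]]])

```text
clock: 21.3
tcp_pos: [0.4849, -0.1416, 0.2163]
orientation: [0.137, 0.616, 0.757, 0.168]
wrist_force: [-0.5, -0.2, -0.2]
finger_gap: 0.0001
grip_force: 0.0
```

```bash
python3 -c "
from h import *
where()
t=viewer.read_camera('top')
a=t[170:250,320:480].astype(int); m=(a[:,:,0]>130)&(a[:,:,1]<90)&(a[:,:,2]<90);ys,xs=np.where(m);print('red',xs.mean()+320,ys.mean()+170,xs.min()+320,xs.max()+320)"
```

```text
tip nest mm [  -0.1246 -102.3907  146.1204] F nest [-0.5311 -0.0691  0.0464] gap 7.683316258850462e-05 0.0 21.3
red 433.0833333333333 211.29166666666666 427 438
```

The handle is moving back, so continue the arc.

Request:
drive_tool(series=[[[-0.06,0,-0.025,0,0,0],[-0.09,0,-0.015,0,0,0],[-0.09,0,-0.012,0,0,0],[-0.094,0,0.004,0,0,0],[-0.094,0,0.004,0,0,0],[-0.09,0,0.021,0,0,0],[-0.09,0,0.021,0,0,0],[0,0,0,0,0,0]]])

```text
clock: 22.35
tcp_pos: [0.4995, -0.2133, 0.2154]
orientation: [0.136, 0.617, 0.757, 0.167]
wrist_force: [-0.1, 0.2, -0.6]
finger_gap: -0.0002
grip_force: 0.0
```

```bash
python3 -c "
from h import *
where()
t=viewer.read_camera('top')
a=t[170:250,320:500].astype(int); m=(a[:,:,0]>130)&(a[:,:,1]<90)&(a[:,:,2]<90);ys,xs=np.where(m);print('red',xs.mean()+320,ys.mean()+170,xs.min()+320,xs.max()+320)"
```

```text
tip nest mm [  -0.8106 -175.5748  145.4354] F nest [-0.3187  0.2299 -0.4681] gap -0.00018084127254418877 0.0 22.35
red 436.3461538461538 206.3269230769231 431 441
```

Request:
drive_tool(series=[[[-0.084,0,0.037,0,0,0],[-0.084,0,0.037,0,0,0],[-0.075,0,0.046,0,0,0],[-0.055,0,0.034,0,0,0],[0,0,0,0,0,0]]])

```text
clock: 23.02
tcp_pos: [0.5143, -0.2463, 0.1985]
orientation: [0.136, 0.617, 0.757, 0.168]
wrist_force: [-0.2, -0.0, -0.6]
finger_gap: -0.0
grip_force: 0.0
```

```bash
python3 -c "
from h import *
where()
t=viewer.read_camera('top')
a=t[170:250,320:500].astype(int); m=(a[:,:,0]>130)&(a[:,:,1]<90)&(a[:,:,2]<90);ys,xs=np.where(m);print('red',xs.mean()+320,ys.mean()+170,xs.min()+320,xs.max()+320)"
```

```text
tip nest mm [  -0.8646 -210.8658  126.8422] F nest [-0.4479  0.0458 -0.4254] gap -5.895061436668739e-07 0.0 23.025
red 443.9871794871795 204.17948717948718 436 452
```

Request:
drive_tool(series=[[[-0.03,0,0.02,0,0,0],[-0.025,0,0.01,0,0,0],[0,0,0,0,0,0]]])

```text
clock: 23.45
tcp_pos: [0.5169, -0.2515, 0.1955]
orientation: [0.136, 0.616, 0.757, 0.168]
wrist_force: [-0.1, 1.3, -0.8]
finger_gap: -0.0001
grip_force: 0.7
```

Request:
drive_tool(series=[[[-0.015,0,0,0,0,0],[0,0,0,0,0,0]]])

```text
clock: 23.7
tcp_pos: [0.517, -0.2526, 0.1954]
orientation: [0.135, 0.616, 0.757, 0.168]
wrist_force: [0.7, 4.7, -0.9]
finger_gap: 0.0001
grip_force: 2.2
```

Request:
drive_tool(series=[[[-0.015,0,0,0,0,0],[0,0,0,0,0,0]]])

```text
clock: 23.95
tcp_pos: [0.5171, -0.2528, 0.1953]
orientation: [0.134, 0.616, 0.758, 0.169]
wrist_force: [-2.5, 9.7, 0.4]
finger_gap: 0.0003
grip_force: 4.5
```

```bash
python3 -c "
from h import *
where()
t=viewer.read_camera('top')
a=t[170:250,320:500].astype(int); m=(a[:,:,0]>130)&(a[:,:,1]<90)&(a[:,:,2]<90);ys,xs=np.where(m);print('red',xs.mean()+320,ys.mean()+170,xs.min()+320,xs.max()+320)"
```

```text
tip nest mm [  -0.9544 -217.7965  123.3225] F nest [-0.2708 10.0352  0.6089] gap 0.0002563410924612427 4.52546764165163 23.95
red 445.126582278481 204.15189873417722 437 454
```

The end stop is reached at the expected y of -217 mm. I'll back off and go over the bracket.

Request:
drive_tool(series=[[[0.12,0,0,0,0,0],[0.05,0,-0.3,0,0,0],[0,0,-0.35,0,0,0],[0.42,0,0,0,0,0],[0.42,0,0,0,0,0],[0.42,0,0,0,0,0],[0.38,0,0,0,0,0],[0,0,0,0,0,0],[0,0,0,0,0,0]]], jaw=-0.3)

```text
clock: 25.12
tcp_pos: [0.442, -0.0497, 0.2677]
orientation: [0.138, 0.616, 0.757, 0.168]
wrist_force: [-0.1, -0.4, 0.8]
finger_gap: 0.0299
grip_force: 0.0
```

```bash
python3 -c "
from h import *
where();nplan(0.0,0,.028)
t=viewer.read_camera('top')
a=t[170:250,320:500].astype(int); m=(a[:,:,0]>130)&(a[:,:,1]<90)&(a[:,:,2]<90);ys,xs=np.where(m);print('red',xs.mean()+320,ys.mean()+170,xs.min()+320,xs.max()+320)"
```

```text
tip nest mm [  0.5316  -3.7138 202.5298] F nest [ 0.1674 -0.3373  0.7537] gap 0.029937276321933336 0.0 25.125
clock 25.125 shift [ 0.0339 -0.0067  1.4543] turn [0.0005 0.0007 0.0003] deg 0.16619542071016885 mm 174.56951161236742 shift in new axes [ 0.0308 -0.0043  1.4544]
red 454.56218905472633 204.44776119402985 437 468
```

The ball's right edge is at column 468, as at the start, so the clamp is fully open. Descend and grip.

Request:
drive_tool(series=[[[0.03,0,0.4,0,0,0],[0,0,0.4,0,0,0],[0,0,0.35,0,0,0],[0,0,0.2,0,0,0],[0,0,0.1,0,0,0],[0,0,0,0,0,0]]])

```text
clock: 25.92
tcp_pos: [0.5126, -0.0315, 0.1083]
orientation: [0.136, 0.617, 0.757, 0.167]
wrist_force: [-0.1, 0.0, 0.3]
finger_gap: 0.0298
grip_force: 0.0
```

Request:
drive_tool(series=[[[0,0,0,0,0,0],[0,0,0,0,0,0],[0,0,0,0,0,0],[0,0,0,0,0,0]]], jaw=-1, grip_force=50)

```text
clock: 26.42
tcp_pos: [0.513, -0.0314, 0.11]
orientation: [0.137, 0.616, 0.757, 0.168]
wrist_force: [-4.9, -2.5, 6.3]
finger_gap: 0.0071
grip_force: 50.2
```

```bash
python3 -c "
from h import *
where()"
```

```text
tip nest mm [ 0.2479 -0.2259 28.7065] F nest [-2.1509 -1.4805  7.9188] gap 0.007087260883218976 50.190927386283875 26.425
```

Request:
drive_tool(series=[[[0,0,-0.1,0,0,0],[0,0,-0.25,0,0,0],[0.15,0,-0.1,0,0,0],[0.25,0,-0.1,0,0,0],[0.2,0,-0.3,0,0,0],[0,0,-0.4,0,0,0],[0,0,-0.2,0,0,0],[0,0,0,0,0,0],[0,0,0,0,0,0]]])

```text
clock: 27.55
tcp_pos: [0.425, 0.0254, 0.265]
orientation: [0.135, 0.616, 0.757, 0.167]
wrist_force: [0.4, -0.2, -4.4]
finger_gap: 0.0067
grip_force: 49.7
```

```bash
python3 -c "
from h import *
where()
y=-.09
R1=np.c_[[-np.sin(y),np.cos(y),0],[np.cos(y),np.sin(y),0],[0,0,-1.]]
print(np.linalg.det(R1))
plan(np.array([.401,.2675,.2]),R1);plan(np.array([.401,.2675,.06]),R1)
t=viewer.read_camera('top');s=viewer.read_camera('side')
a=cv2.resize(t[150:290,240:480],(600,350),interpolation=cv2.INTER_CUBIC)
b=cv2.resize(s[190:290,220:460],(600,250),interpolation=cv2.INTER_CUBIC);cv2.imwrite('pics/i.png',np.vstack([a,b])[:600,:,::-1])"
```

```text
tip nest mm [ -1.8472  73.2589 200.6509] F nest [-1.5287 -0.2852 -4.1781] gap 0.006686915452335728 49.66943979263306 27.55
1.0
clock 27.55 shift [ 2.0155 -0.034   0.5845] turn [ 0.137  -0.0208  0.0923] deg 29.9750778976502 mm 251.85835503481147 shift in new axes [ 1.9917 -0.3808  0.5416]
clock 27.55 shift [ 2.0138 -0.5243  1.6431] turn [ 0.137  -0.0208  0.0923] deg 29.9750778976502 mm 318.1661659557801 shift in new axes [ 1.9917 -0.3808  1.7082]
```

View pics/i.png

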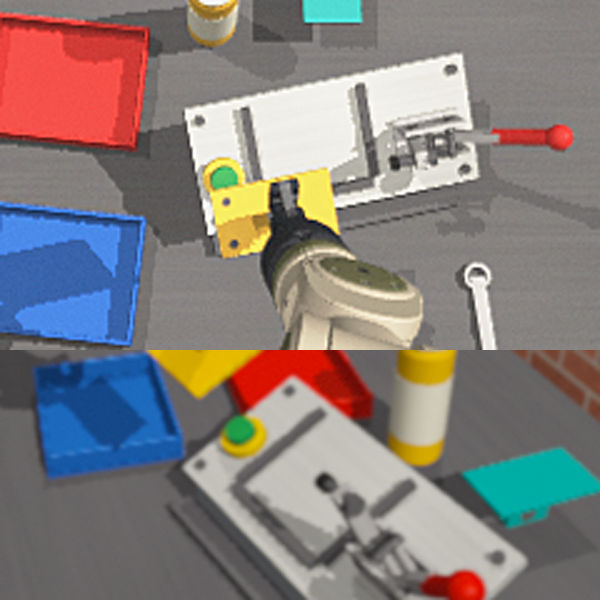

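The bracket is held clear, the clamp stands open and the button is up. I'll level the tool and carry the bracket to the blue tray at (75,270).

Request:
drive_tool(series=[[[0,0,0,0.0274,-0.0042,0.0185],[0,0,0,0.0274,-0.0042,0.0185],[0,0,0,0.0274,-0.0042,0.0185],[0,0,0,0.0274,-0.0042,0.0185],[0,0,0,0.0274,-0.0042,0.0185],[0.3,-0.06,0,0,0,0],[0.36,-0.07,0,0,0,0],[0.36,-0.07,0,0,0,0],[0.36,-0.07,0,0,0,0],[0.36,-0.07,0,0,0,0],[0.25,-0.04,0,0,0,0],[0,0,0,0,0,0],[0,0,0.45,0,0,0],[0,0,0.45,0,0,0],[0,0,0.3,0,0,0],[0,0,0.2,0,0,0],[0,0,0,0,0,0],[0,0,0,0,0,0]]])

```text
clock: 29.9
tcp_pos: [0.4034, 0.2664, 0.0989]
orientation: [0.001, 0.739, 0.674, 0.001]
wrist_force: [-0.3, 1.2, -4.6]
finger_gap: 0.0069
grip_force: 50.3
```

```bash
python3 -c "
from h import *
y=-.09
R1=np.c_[[-np.sin(y),np.cos(y),0],[np.cos(y),np.sin(y),0],[0,0,-1.]]
plan(np.array([.401,.2675,.055]),R1)
t=viewer.read_camera('top')
a=t[210:310,220:330].astype(int);m=(a[:,:,0]>170)&(a[:,:,1]>140)&(a[:,:,2]<130);ys,xs=np.where(m)
print(env.get_state()['finger_gap'],env.get_state()['tcp_pos'],'yellow px',xs.min()+220,xs.max()+220,ys.min()+210,ys.max()+210)
"
```

```text
clock 29.9 shift [ 0.0076 -0.0216  0.3657] turn [ 0.001   0.0002 -0.0005] deg 0.20050867388616214 mm 43.966060532529355 shift in new axes [ 0.0075 -0.0205  0.3657]
0.007062818498461753 [0.4037 0.2667 0.0994] yellow px 267 329 213 270
```

Request:
drive_tool(series=[[[0.007,-0.02,0.15,0.001,0,0],[0,0,0.15,0,0,0],[0,0,0.06,0,0,0],[0,0,0,0,0,0],[0,0,0,0,0,0]]])

```text
clock: 30.58
tcp_pos: [0.4011, 0.2679, 0.056]
orientation: [0.0, 0.738, 0.674, 0.0]
wrist_force: [1.1, -0.5, -4.2]
finger_gap: 0.0065
grip_force: 50.2
```

Request:
drive_tool(series=[[[0,0,0.03,0,0,0],[0,0,0.025,0,0,0],[0,0,0,0,0,0],[0,0,0,0,0,0]]])

```text
clock: 31.08
tcp_pos: [0.4003, 0.2675, 0.0485]
orientation: [0.0, 0.738, 0.674, -0.001]
wrist_force: [0.6, -0.0, -4.5]
finger_gap: 0.0071
grip_force: 50.3
```

Request:
drive_tool(series=[[[0,0,0.01,0,0,0],[0,0,0.01,0,0,0],[0,0,0,0,0,0]]])

```text
clock: 31.45
tcp_pos: [0.4002, 0.2675, 0.046]
orientation: [-0.0, 0.739, 0.674, -0.001]
wrist_force: [-0.2, -0.7, -4.6]
finger_gap: 0.0067
grip_force: 50.3
```

Request:
drive_tool(series=[[[0,0,0.008,0,0,0],[0,0,0,0,0,0]]])

```text
clock: 31.7
tcp_pos: [0.4003, 0.2675, 0.0451]
orientation: [0.0, 0.738, 0.674, -0.001]
wrist_force: [1.0, 0.3, -4.2]
finger_gap: 0.0068
grip_force: 50.3
```

Request:
drive_tool(series=[[[0,0,0.008,0,0,0],[0,0,0,0,0,0]]])

```text
clock: 31.95
tcp_pos: [0.4003, 0.2675, 0.0441]
orientation: [0.0, 0.739, 0.674, -0.001]
wrist_force: [-0.6, 0.1, -3.6]
finger_gap: 0.0073
grip_force: 50.3
```

Request:
drive_tool(series=[[[0,0,0.008,0,0,0],[0,0,0,0,0,0]]])

```text
clock: 32.2
tcp_pos: [0.4004, 0.2676, 0.0436]
orientation: [0.0, 0.738, 0.674, -0.0]
wrist_force: [-1.2, -0.5, 0.6]
finger_gap: 0.0072
grip_force: 50.9
```

Request:
drive_tool(series=[[[0,0,0.008,0,0,0],[0,0,0,0,0,0]]])

```text
clock: 32.45
tcp_pos: [0.4004, 0.2676, 0.0436]
orientation: [0.0, 0.738, 0.674, -0.0]
wrist_force: [-4.4, -1.7, 9.7]
finger_gap: 0.0068
grip_force: 52.5
```

Request:
drive_tool(series=[[[0,0,0.008,0,0,0],[0,0,0,0,0,0]]])

```text
clock: 32.7
tcp_pos: [0.4004, 0.2676, 0.0435]
orientation: [0.0, 0.738, 0.674, -0.0]
wrist_force: [-7.5, -3.2, 19.1]
finger_gap: 0.0075
grip_force: 53.9
```

It is down on the floor. I'll ease off, release and withdraw.

Request:
drive_tool(series=[[[0,0,-0.018,0,0,0],[0,0,0,0,0,0]]])

```text
clock: 32.95
tcp_pos: [0.4006, 0.2677, 0.0436]
orientation: [0.0, 0.738, 0.674, -0.0]
wrist_force: [-1.6, 0.2, 2.1]
finger_gap: 0.0074
grip_force: 51.3
```

Request:
drive_tool(series=[[[0,0,0,0,0,0],[0,0,0,0,0,0],[0,0,-0.15,0,0,0],[0,0,-0.4,0,0,0],[0,0,-0.45,0,0,0],[0,0,-0.3,0,0,0],[0,0,0,0,0,0],[0,0,0,0,0,0]]], jaw=-0.4)

```text
clock: 33.95
tcp_pos: [0.4002, 0.2675, 0.1989]
orientation: [-0.0, 0.738, 0.674, -0.001]
wrist_force: [0.7, 0.7, 0.3]
finger_gap: 0.0252
grip_force: 0.0
```

```bash
python3 -c "
from h import *
print(env.get_state()['clock'],env.get_state()['wrist_force'])
t=viewer.read_camera('top');s=viewer.read_camera('side')
a=cv2.resize(t[140:300,220:480],(520,320),interpolation=cv2.INTER_CUBIC)
b=cv2.resize(s[150:290,210:470],(520,280),interpolation=cv2.INTER_CUBIC);cv2.imwrite('pics/j.png',np.vstack([a,b])[:600,:,::-1])"
```

```text
33.95 [0.6785 0.7409 0.2886]
```

View pics/j.png

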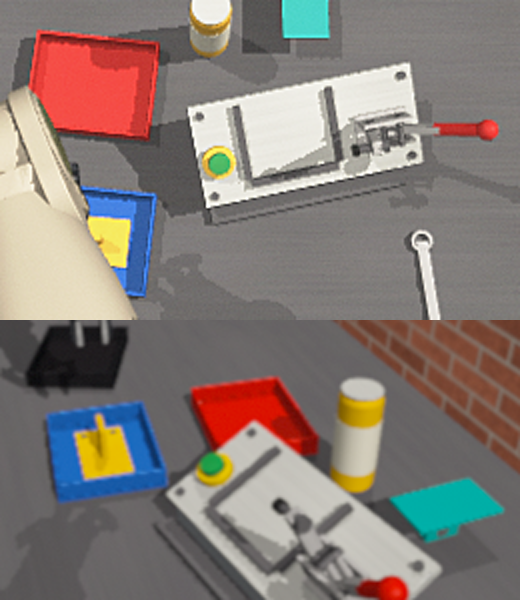

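The bracket lies flat in the blue tray at (105,450). The clamp is open, the red tray is empty, and the can and wrench haven't moved.

```bash
python3 -c "
from workcell import order
print(order.hand_in())"
```

```text
the job is handed in; nothing more can be done
None
```

I handed the job in at about 34 s: the bracket went home and was clamped, the button was fully pressed, the clamp was reopened, and the bracket now lies flat in the blue tray; the fingertips briefly reached about 87 N at the wrist on the button (limit 120 N) and about 23 N when they slipped onto the ball.

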